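# Step the print tally to seven

### The job

Another print has come off the machine and the bench tally has to be brought up to date: press the broad bar key of the tall counter, one full press and release at a time, until its numbered drum shows 7 at the two black marks beside the window. Leave the low counter with the round button alone.

Things in the scene. Friction and masses are not known exactly. Their poses are not given: they have to be found in the camera images.
- counter: Tall tally counter, fixed to the table: grey box 160 (x) x 92 (y) x 110 mm, origin at the centre of its underside. Its -x half carries the bar key; its +x half a 40 x 44 mm top window, centred at own x = +30 mm, where the drum shows one numeral, upright for a reader on the -x side. A short black mark on each side of the window (own y = +-31 mm) is the reading line.
- key_top (a point): Centre of the top of the black bar key, 36 (x) x 60 (y) mm, at own x -45, y 0, z 130 mm of the counter when up. It sinks 14 mm straight down to its stop (about 2 N at first, 4 to 8 N at depth; springs back). A press 11 to 14 mm deep moves the drum on exactly one number, if the key was let up fully before. Press from above with closed fingers at about 50 mm/s.
- drum (a joint): Angle (rad) of the numbered drum about the counter's y axis. 0 is at the marks at joint 0; each number is 0.6283 (36 degrees) further, so 7 is at 4.398; after 9 comes 0 again (joint runs on: 6.283). It starts on a number from 2 to 5, clicks into each number and only goes forward.
- low_counter: Bystander to be left alone: a low counter fixed to the table, same grey, 130 (x) x 88 (y) x 52 mm (z), with a round black button 26 mm across (top 70 mm above the table, at own x = -33 mm) and a smaller drum window. Origin at the centre of its underside.
There are look-alikes about, which are no part of the job. What is shaped like the counter but blue is not meant.

How it is judged:
At the end, for the whole second after the job is handed in: The tall counter's drum is at rest with 7 at the marks (within 0.17 rad, about 10 degrees; going once right round to 7 again also counts) and its bar key is let up (within 3 mm) ((value of joint drum between 4.2282 and 4.5682 rad or value of joint drum between 10.5114 and 10.8514 rad) and velocity of joint drum between -0.1 and 0.1 rad/s and z of key_top in the frame of counter above 0.127 m); the robot touches nothing.
It fails at once if the robot presses or pushes the low counter (over 2 N) (contact force between any of the arm, the fingers and low_counter above 2 N).
It also fails if it takes over 42 s, if anything falls off the work surface, if the arm or the gripper's body presses on something with over 40 N, if the wrist force passes 120 N, or if a joint passes its speed limit or range.

### The arm

A 6-joint arm with a two-finger parallel gripper is mounted at the origin on the work surface. World frame = base frame: x ahead of the robot, y to its left, z up, the work surface at z = 0. Lengths are in m, angles in rad, forces in N, time in s.
With the tool pointing down it reaches from about 0.35 to 0.775 m from the base axis. Payload 5.5 kg.
Tool frame: the origin (TCP) lies at the very end of the fingers, on their centre line; the grasp point (between the pads) lies 19 mm behind it; z points along the fingers, x is the direction in which the jaws open and shut, and the axes are right-handed (so a half turn about z gives the same grasp; the last joint's range is limited). The gripper opens to 85 mm and grips with 20 to 120 N. Pads are 22 mm wide; open, the fingers measure 114 mm over their backs; the gripper's body (76 mm by 85 mm) begins 54 mm behind the grasp point. The pads swing forward as they close: fully open they stand 13 mm farther back than shut.
Start: joints at [1.171, 0.313, 0.046, 1.304, 0, 1.431], TCP at [0.148, 0.556, 0.231] pointing down, gripper open.
Joint ranges: [-2.76, 2.76], [-0.86, 1.69], [-1.03, 1.26], [-2.2, 2.34], [-1.47, 1.5], [-3.14, 3.14]. Speed limits (rad/s): [2.57, 2.57, 3.14, 3.14, 3.14, 3.14].

### API

Orientations are given as a unit quaternion [w, x, y, z].
In Python, from workcell import env gives the robot as it stands.
- The arm moves only by the shell command python3 -m inch 'ROWS' [FORCE]. ROWS is JSON, a list of rows, each a list of 7 numbers: the turn, a rotation vector about the tool's x, y, z each as a share of 8 degrees, from -1 to 1, then the shift along the tool's x, y, z each as a share of 0.05 m, from -1 to 1, then the closure, from 0 (fully open) to 1 (shut). A call has 1 to 12 rows; each row shifts and turns the commanded pose from where the row before left it, along the tool's axes as they then stand; what a row does not reach is not made up. A row lasts 1/10 s, in which the tool goes at most 50 mm and 8.59 degrees, less where a joint would pass 70% of its speed; a pose out of reach is approached as far as the arm can. A call with a number of a shift or a turn outside -1 to 1 is refused whole. A call with a gripper value outside its range is refused whole. The fingers move at their own pace and stop on an object; FORCE is the grip in N (left out, the last holds). Time passes only in rows, so rows that do not move let the fingers close. It gives the time, the measured TCP pose, the force and the opening at its end, in the units of the state.
- env.get_state(): the state, without advancing time (a new reading comes with each control period).
- env.read_camera(name): name is "scene" or "top" or "wrist"; returns the picture (420x560x3 uint8, red, green, blue); there is no depth.
- env.calibration(name): a dict with "fx", "fy", "cx", "cy" (pixels), "k1" (the pictures are not rectified: a ray, as slopes to the right and down, at radius r is drawn at 1 + k1 r^2 times it, then the intrinsics apply), "rvec" (rotation vector, rad) and "tvec" (3), from world to camera coordinates, as OpenCV has them; the wrist camera has in their place "hand_eye" (4x4, takes a point from camera to tool coordinates, whose origin is the TCP and whose axes are the tool frame's). Camera axes: x right, y down, z forward; pixel columns grow to the right and rows downward; lengths in m; the calibration is good to about 2 mm. A picture is of the moment at which its call begins: read the wrist's pose just before it. calibration takes no time and is no camera call.
- env.hand_in(): hands the job in, once; it reports no verdict.
The state is a dict: "clock": time; "joint_pos": joint angles; "qvel": joint speeds; "tau": joint torques, N m; "tcp_pos": TCP position; "orientation": TCP orientation; "wrist_force": force on the tool from outside, world axes, zero at the start; "ft_torque": the same for the moment, N m; "finger_gap": finger opening in m.
Only numpy, scipy, OpenCV 4.12 (cv2) and the standard library are available. Lean on these libraries where they do the work, as an engineer would, in place of code of your own. Each camera call takes 0.05 s, during which the arm holds its last target.

## Working session

There is one attempt and no reset: what is moved stays moved. The work goes in short steps, Python scripts to look and compute and a shell command to move; the robot and the scene stay as the last step left them, time stands still between calls to the robot, and variables do not carry over. Pictures are saved under pics/ and viewed, and the job is handed in when it is done.

```bash
mkdir -p pics; python3 - <<'E'
from workcell import env
import cv2
for n in ["scene","top"]:
    im=env.read_camera(n); cv2.imwrite(f"pics/{n}0.png",im[:,:,::-1]); print(n,env.calibration(n))
print(env.get_state())
E
```

```text
scene {'fx': 439.60103297259224, 'fy': 439.60103297259224, 'cx': 286.24014317797366, 'cy': 201.42173588948458, 'k1': -0.11111464664615814, 'rvec': array([ 2.36740563,  0.70953032, -0.2685951 ]), 'tvec': array([-0.39273985, -0.14616982,  1.10806773])}
top {'fx': 502.5646108173386, 'fy': 502.5646108173386, 'cx': 274.9215714872842, 'cy': 213.01297353663213, 'k1': -0.07049693024481396, 'rvec': array([ 2.12372935, -2.16999216,  0.16454061]), 'tvec': array([0.01293606, 0.49316048, 0.94711071])}
{'clock': 0.1, 'joint_pos': array([ 1.17139330e+00,  3.13933864e-01,  4.51248193e-02,  1.30360517e+00,
       -3.77334059e-05,  1.43117212e+00]), 'qvel': array([ 0.00027902, -0.0024752 ,  0.00288415, -0.00094094,  0.00026255,
       -0.00031759]), 'tau': array([ 3.21355728e-03, -4.81724417e+01,  2.99244636e+01,  1.27421474e-02,
       -4.55176155e-05,  8.01200599e-06]), 'tcp_pos': array([0.14755823, 0.55528571, 0.23050635]), 'orientation': array([ 4.15465902e-04,  7.92737644e-01,  6.09562444e-01, -6.94356379e-04]), 'wrist_force': array([ 0.83671465,  0.03897227, -0.39436774]), 'ft_torque': array([-0.00824873,  0.01458285, -0.04780856]), 'finger_gap': 0.08536885133229954}
```

View pics/scene0.png

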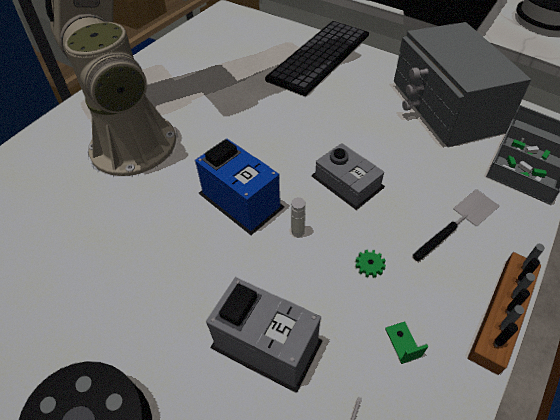

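View pics/top0.png

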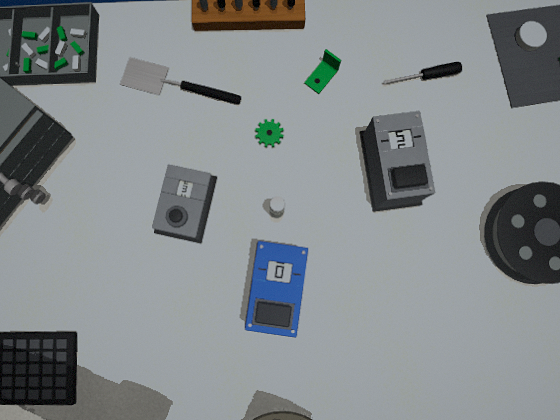

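The grey tall counter is at the top view's right: key near (408,176), window near (400,139). The low counter is at (185,205), and the blue look-alike at (277,288). Next I enlarge the numeral and localise the key.

```bash
cat > h.py <<'E'
import numpy as np,cv2
from workcell import env
def ray(name,px):
    c=env.calibration(name)
    K=np.array([[c['fx'],0,c['cx']],[0,c['fy'],c['cy']],[0,0,1.]])
    u=cv2.undistortPoints(np.array([[px]],float),K,np.array([c['k1'],0,0,0,0.]))[0,0]
    R=cv2.Rodrigues(c['rvec'])[0]
    return -R.T@c['tvec'], R.T@np.array([u[0],u[1],1])
def onz(name,px,z):
    o,d=ray(name,px); return o+d*(z-o[2])/d[2]
def blobs(im,box,lo,hi):
    x0,y0,x1,y1=box
    g=im.max(2)[y0:y1,x0:x1]
    m=((g>=lo)&(g<=hi)).astype(np.uint8)
    m=cv2.morphologyEx(m,cv2.MORPH_OPEN,np.ones((3,3)))
    cs,_=cv2.findContours(m,0,2); out=[]
    for c in cs:
        if cv2.contourArea(c)>150:
            r=cv2.minAreaRect(c); out.append(((r[0][0]+x0,r[0][1]+y0),r[1],r[2],cv2.contourArea(c)))
    return out
E
python3 - <<'E'
from h import *
t=cv2.imread("pics/top0.png");s=cv2.imread("pics/scene0.png")
a=cv2.resize(t[105:215,350:440],None,fx=5,fy=5,interpolation=2);b=cv2.resize(s[265:395,200:330],None,fx=4.2,fy=4.2,interpolation=2)
h=max(a.shape[0],b.shape[0]);P=lambda i:cv2.copyMakeBorder(i,0,h-i.shape[0],0,0,0)
o=np.hstack([P(a),P(b)]);o=cv2.resize(o,None,fx=.78,fy=.78);cv2.imwrite("pics/z0.png",o);print(o.shape)
for n,im,box in (("top",t,(384,155,436,192)),("scene",s,(212,276,262,326))):
    for B in blobs(im,box,0,55): print(n,B,onz(n,B[0],.13))
for p in [(373,114),(421,112),(433,193),(384,201)]: print(onz("top",p,.11))
E
```

```text
(429, 777, 3)
top ((408.59014892578125, 176.3578052520752), (21.2978515625, 35.568275451660156), 82.56858825683594, 686.0) [ 0.54098419 -0.23908358  0.13      ]
scene ((238.13235664367676, 304.77941513061523), (26.410781860351562, 40.30216979980469), 30.963756561279297, 937.0) [ 0.54698278 -0.24723136  0.13      ]
[ 0.66622406 -0.18524496  0.11      ]
[ 0.66895504 -0.27663679  0.11      ]
[ 0.51334065 -0.2880944   0.11      ]
[ 0.50029343 -0.19653035  0.11      ]
```

View pics/z0.png

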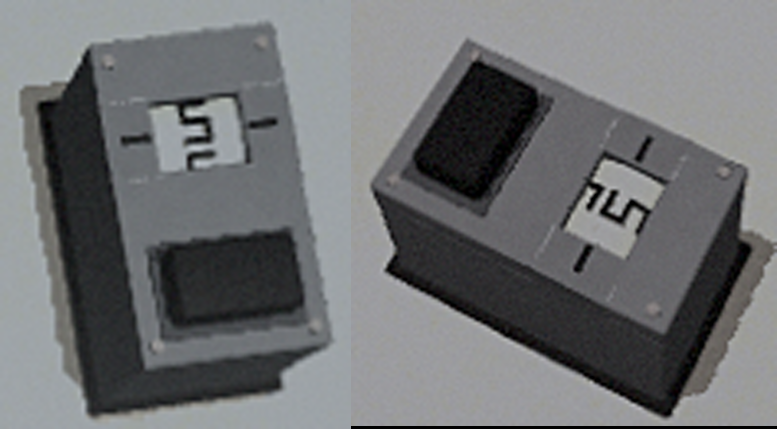

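```bash
python3 - <<'E'
from h import *
for n in("top","scene"):
    c=env.calibration(n);K=np.array([[c['fx'],0,c['cx']],[0,c['fy'],c['cy']],[0,0,1.]])
    P=np.array([[.148,.556,.231],[.148,.556,0],[.25,.35,.23],[.346,.157,.23],[.544,-.241,.2],[.544,-.241,.13]])
    print(n,cv2.projectPoints(P,c['rvec'],c['tvec'],K,np.array([c['k1'],0,0,0,0.]))[0][:,0].round())
print("low",onz("top",(185,205),.05),"blue",onz("top",(277,288),.11),"cab top corners scene")
for p in [(420,27),(527,82),(447,145)]: print(onz("scene",p,0),onz("scene",p,.15))
print(env.calibration("wrist"))
E
```

```text
top [[-78. 423.]
 [ -0. 394.]
 [ 52. 356.]
 [177. 291.]
 [421. 165.]
 [410. 175.]]
scene [[299. -14.]
 [299.  58.]
 [289.  27.]
 [276.  80.]
 [234. 279.]
 [239. 301.]]
low [0.51072027 0.17627243 0.05      ] blue [0.34793657 0.00205434 0.11      ] cab top corners scene
[0.38923142 0.95811168 0.        ] [0.46772377 0.67765938 0.15      ]
[0.7854975  0.84497833 0.        ] [0.78558517 0.58691044 0.15      ]
[0.67267306 0.43336476 0.        ] [0.69508402 0.25673817 0.15      ]
{'fx': 361.1985916663615, 'fy': 361.1985916663615, 'cx': 285.12429303776025, 'cy': 206.21875852750125, 'k1': -0.07941910807783856, 'hand_eye': array([[ 9.99999993e-01, -7.39391548e-05, -9.43032978e-05,
         4.07123428e-05],
       [ 9.64972056e-05,  9.63458349e-01,  2.67858171e-01,
        -6.79803333e-02],
       [ 7.10520929e-05, -2.67858178e-01,  9.63458350e-01,
        -1.42962790e-01],
       [ 0.00000000e+00,  0.00000000e+00,  0.00000000e+00,
         1.00000000e+00]])}
```

```bash
python3 -m inch '[[0,0,0,-0.667,0.587,0,1],[0,0,0,-0.667,0.587,0,1],[0,0,0,-0.667,0.587,0,1],[0,0,0,-0.667,0.587,0,1],[0,0,0,-0.667,0.587,0,1],[0,0,0,-0.667,0.587,0,1],[0,0,0,-0.667,0.587,0,1],[0,0,0,-0.667,0.587,0,1],[0,0,0,-0.667,0.587,0,1],[0,0,0,-0.667,0.587,0,1]]' 40
```

```text
clock: 1.1
tcp_pos: [0.3459, 0.1564, 0.2312]
orientation: [-0.0, 0.793, 0.61, 0.0]
wrist_force: [1.2, 0.4, -0.1]
finger_gap: -0.0001
```

```bash
python3 -m inch '[[0,0,0,-0.667,0.587,0,1],[0,0,0,-0.667,0.587,0,1],[0,0,0,-0.667,0.587,0,1],[0,0,0,-0.667,0.587,0,1],[0,0,0,-0.667,0.587,0,1],[0,0,0,-0.667,0.587,0,1],[0,0,0,-0.667,0.587,0,1],[0,0,0,-0.667,0.587,0,1],[0,0,0,-0.667,0.587,0,1],[0,0,0,-0.667,0.587,0,1]]' && python3 -m inch '[[0,0,-0.8,0,0,0,1],[0,0,-0.8,0,0,0,1],[0,0,-0.8,0,0,0,1],[0,0,0,0,0,0,1],[0,0,0,0,0,0,1]]'; python3 - <<'E'
from h import *
print(env.get_state()['tcp_pos'])
for n in("wrist","scene","top"):
    cv2.imwrite(f"pics/{n}1.png",env.read_camera(n)[:,:,::-1])
E
```

```text
clock: 2.1
tcp_pos: [0.544, -0.2414, 0.2307]
orientation: [-0.0, 0.793, 0.609, -0.0]
wrist_force: [1.1, -0.4, -0.1]
finger_gap: -0.0001
clock: 2.6
tcp_pos: [0.5435, -0.2395, 0.2309]
orientation: [-0.0, 0.681, 0.732, -0.0]
wrist_force: [0.4, -0.9, -0.4]
finger_gap: 0.0004
[ 0.54348853 -0.23954111  0.23086828]
```

View pics/wrist1.png

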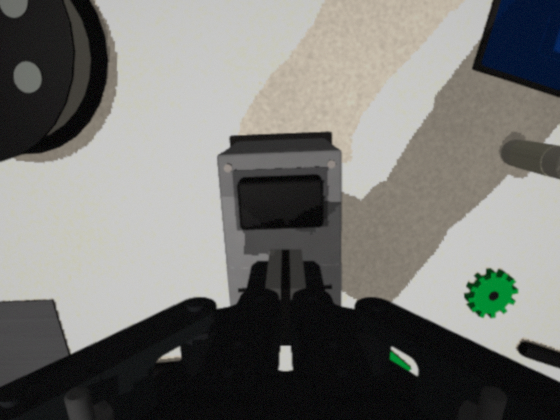

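The wrist view shows the grey box with its key at about (281,202). The fingers hide the window, so I'll move +x to read it.

```bash
python3 - <<'E'
from h import *
from scipy.spatial.transform import Rotation as Ro
c=env.calibration("wrist");st=env.get_state();q=st['orientation'];R=Ro.from_quat(q[[1,2,3,0]]).as_matrix()
K=np.array([[c['fx'],0,c['cx']],[0,c['fy'],c['cy']],[0,0,1.]])
def wz(px,z):
    u=cv2.undistortPoints(np.array([[px]],float),K,np.array([c['k1'],0,0,0,0.]))[0,0]
    H=c['hand_eye'];o=st['tcp_pos']+R@H[:3,3];d=R@H[:3,:3]@np.array([*u,1]);return o+d*(z-o[2])/d[2]
im=cv2.imread("pics/wrist1.png")
for B in blobs(im,(228,170,334,240),0,40):print(B,wz(B[0],.13))
for p in [(240,178),(322,178),(324,228),(240,228),(228,168),(332,164)]:print(p,wz(p,.13 if p[1]>170 else .11))
print(R)
E
python3 -m inch '[[0,0,0,0,0.9,0,1],[0,0,0,0,0.9,0,1],[0,0,0,0,0,0,1],[0,0,0,0,0,0,1]]'; python3 - <<'E'
from h import *
im=env.read_camera("wrist")[:,:,::-1]
cv2.imwrite("pics/wrist2.png",im)
E
```

```text
((281.72457122802734, 201.72648811340332), (53.03766632080078, 88.4614028930664), 87.75425720214844, 4362.5) [ 0.54045391 -0.24201587  0.13      ]
(240, 178) [ 0.52573001 -0.27185155  0.13      ]
(322, 178) [ 0.52157002 -0.21560332  0.13      ]
(324, 228) [ 0.55758668 -0.21050716  0.13      ]
(240, 228) [ 0.56202757 -0.27037476  0.13      ]
(228, 168) [ 0.52293893 -0.28329057  0.11      ]
(332, 164) [ 0.51431242 -0.20692406  0.11      ]
[[-7.40147597e-02  9.97257143e-01 -7.14484112e-05]
 [ 9.97257131e-01  7.40147709e-02  1.69705277e-04]
 [ 1.74528038e-04 -5.86917422e-05 -9.99999983e-01]]
clock: 3.15
tcp_pos: [0.6339, -0.2324, 0.2297]
orientation: [-0.001, 0.68, 0.733, -0.0]
wrist_force: [-1.0, -0.1, -1.1]
finger_gap: -0.0002
```

View pics/wrist2.png

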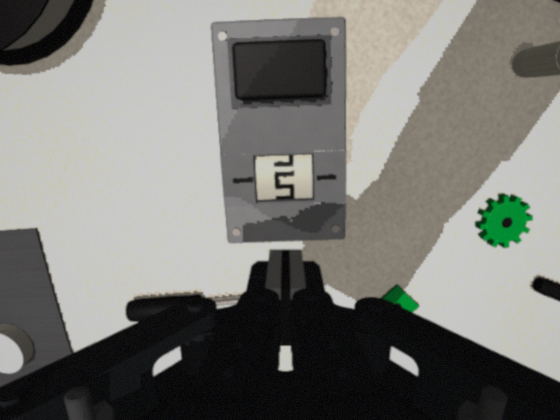

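```bash
python3 - <<'E'
import cv2
im=cv2.imread("pics/wrist2.png")[140:215,220:350]
im=cv2.rotate(im,cv2.ROTATE_180)
cv2.imwrite("pics/z2.png",cv2.resize(im,None,fx=6,fy=6,interpolation=2))
E
```

```text
(no output)
```

View pics/z2.png

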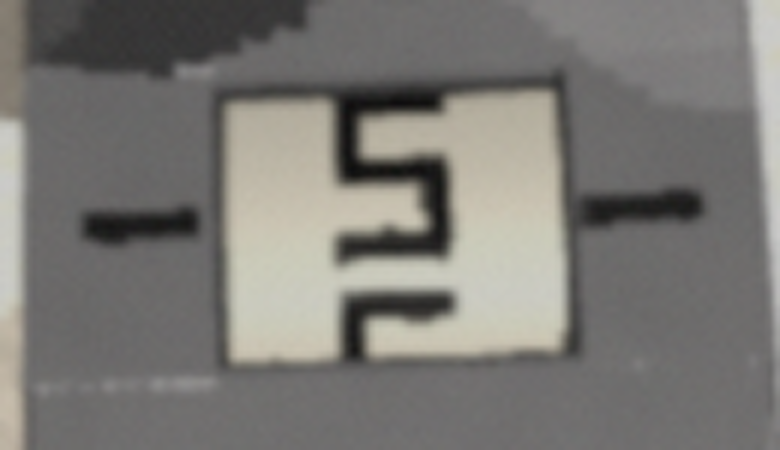

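It reads 5, with a 6 following below, so it needs two presses. I go back over the key and down to about 10 mm above it.

```bash
python3 -m inch '[[0,0,0,-0.036,-0.92,0,1],[0,0,0,0,-0.92,0.2,1],[0,0,0,0,0,0.8,1],[0,0,0,0,0,0.6,1],[0,0,0,0,0,0.2,1],[0,0,0,0,0,0,1],[0,0,0,0,0,0,1]]'
```

```text
clock: 3.9
tcp_pos: [0.5423, -0.242, 0.143]
orientation: [0.001, 0.68, 0.733, 0.0]
wrist_force: [-0.4, 0.2, 0.4]
finger_gap: -0.0001
```

```bash
python3 -m inch '[[0,0,0,0,0,0.1,1],[0,0,0,0,0,0.1,1],[0,0,0,0,0,0.1,1],[0,0,0,0,0,0.1,1],[0,0,0,0,0,0.1,1],[0,0,0,0,0,0,1]]'
```

```text
clock: 4.5
tcp_pos: [0.5426, -0.242, 0.1164]
orientation: [0.001, 0.68, 0.733, 0.0]
wrist_force: [1.5, -0.6, 3.6]
finger_gap: -0.0001
```

```bash
python3 -m inch '[[0,0,0,0,0,0,1]]'; python3 -m inch '[[0,0,0,0,0,0,1]]'
```

```text
clock: 4.6
tcp_pos: [0.5426, -0.2419, 0.1165]
orientation: [0.001, 0.68, 0.733, 0.0]
wrist_force: [3.0, -0.7, 3.8]
finger_gap: -0.0001
clock: 4.7
tcp_pos: [0.5425, -0.2419, 0.1165]
orientation: [0.001, 0.68, 0.733, 0.0]
wrist_force: [2.4, -1.3, 2.7]
finger_gap: -0.0
```

```bash
python3 -m inch '[[0,0,0,0,0,0.03,1],[0,0,0,0,0,0,1]]';python3 - <<'E'
from h import *
cv2.imwrite("pics/top3.png",env.read_camera("top")[:,:,::-1])
cv2.imwrite("pics/scene3.png",env.read_camera("scene")[:,:,::-1])
print(env.get_state()['wrist_force'])
a=[cv2.resize(cv2.imread(f)[y:y+110,x:x+120],None,fx=3.2,fy=3.2,interpolation=2) for f,x,y in(("pics/top3.png",350,105),("pics/scene3.png",205,275))]
cv2.imwrite("pics/z3.png",np.hstack(a))
E
```

```text
clock: 4.9
tcp_pos: [0.5425, -0.2419, 0.116]
orientation: [0.001, 0.68, 0.733, 0.0]
wrist_force: [0.4, 0.3, 9.2]
finger_gap: -0.0001
[0.33306501 0.567849   9.47597551]
```

View pics/z3.png

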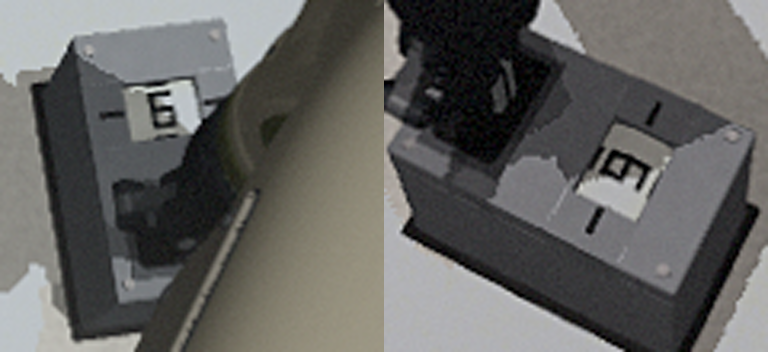

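It has reached the stop (about 9 N) and the drum now shows 6. I'll release fully and look again.

```bash
python3 -m inch '[[0,0,0,0,0,-0.1,1],[0,0,0,0,0,-0.1,1],[0,0,0,0,0,-0.1,1],[0,0,0,0,0,-0.1,1],[0,0,0,0,0,-0.13,1],[0,0,0,0,0,0,1],[0,0,0,0,0,0,1],[0,0,0,0,0,0,1]]';python3 - <<'E'
from h import *
cv2.imwrite("pics/scene4.png",env.read_camera("scene")[:,:,::-1])
cv2.imwrite("pics/z4.png",cv2.resize(cv2.imread("pics/scene4.png")[275:385,205:325],None,fx=4,fy=4,interpolation=2))
E
```

```text
clock: 5.8
tcp_pos: [0.5416, -0.2415, 0.1409]
orientation: [-0.0, 0.68, 0.733, -0.0]
wrist_force: [0.3, -0.3, -0.7]
finger_gap: 0.0001
```

View pics/z4.png

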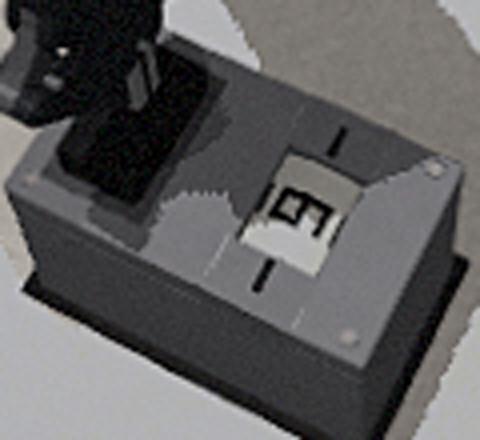

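The drum is on 6, the key is up and the fingers are clear. Second press:

```bash
python3 -m inch '[[0,0,0,0,0,0.1,1],[0,0,0,0,0,0.1,1],[0,0,0,0,0,0.1,1],[0,0,0,0,0,0.1,1],[0,0,0,0,0,0.1,1],[0,0,0,0,0,0,1]]'
```

```text
clock: 6.45
tcp_pos: [0.5418, -0.2416, 0.1163]
orientation: [0.0, 0.68, 0.733, 0.0]
wrist_force: [-1.1, 0.2, 3.9]
finger_gap: 0.0002
```

```bash
python3 -m inch '[[0,0,0,0,0,0.03,1],[0,0,0,0,0,0,1]]'; python3 -m inch '[[0,0,0,0,0,-0.1,1],[0,0,0,0,0,-0.1,1],[0,0,0,0,0,-0.1,1],[0,0,0,0,0,-0.1,1],[0,0,0,0,0,-0.3,1],[0,0,0,0,0,-0.9,1],[0,0,0,0,0,-0.9,1],[0,0,0,0,0.9,0,1],[0,0,0,0,0.9,0,1],[0,0,0,0,0,0,1],[0,0,0,0,0,0,1]]';python3 - <<'E'
from h import *
im=np.ascontiguousarray(env.read_camera("wrist")[:,:,::-1]);cv2.imwrite("pics/w5.png",im)
s=env.read_camera("scene")[275:385,205:325,::-1]
a=cv2.resize(cv2.rotate(im[10:260,190:370],cv2.ROTATE_180),None,fx=2,fy=2,interpolation=2);b=cv2.resize(s,(420,500*110//143))
b=cv2.copyMakeBorder(b,0,500-b.shape[0],0,0,0)
cv2.imwrite("pics/z5.png",np.hstack([a,b]))
E
```

```text
clock: 6.65
tcp_pos: [0.5418, -0.2416, 0.116]
orientation: [0.0, 0.68, 0.733, 0.0]
wrist_force: [-2.8, 1.4, 12.0]
finger_gap: -0.0
clock: 7.75
tcp_pos: [0.6319, -0.2344, 0.2378]
orientation: [-0.001, 0.68, 0.734, -0.0]
wrist_force: [-0.7, 0.0, -0.3]
finger_gap: -0.0003
```

View pics/z5.png

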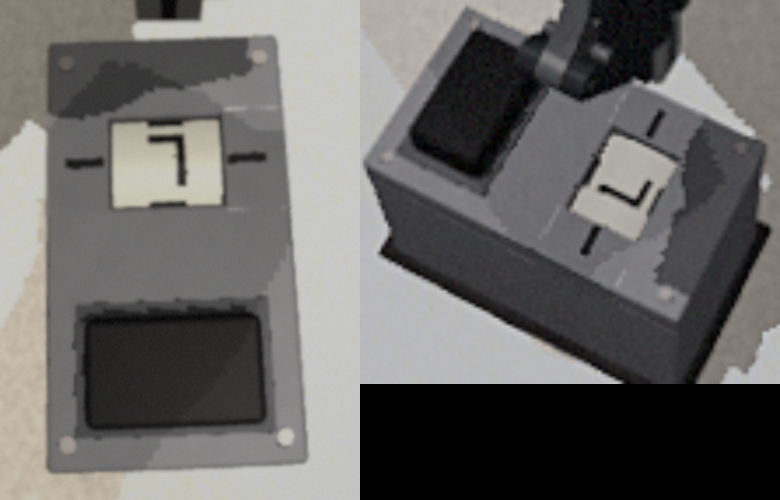

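It shows 7 centred at the marks. The key is up and the arm is clear.

```bash
python3 -m inch '[[0,0,0,0,0,0,1],[0,0,0,0,0,0,1],[0,0,0,0,0,0,1]]'; python3 -c "
from workcell import env
print(env.get_state()['wrist_force']);print(env.hand_in())"
```

```text
clock: 8.15
tcp_pos: [0.631, -0.2351, 0.2406]
orientation: [0.0, 0.68, 0.733, 0.0]
wrist_force: [0.2, -0.5, 0.2]
finger_gap: -0.0001
[ 0.23633848 -0.51212024  0.19518833]
the job is handed in; nothing more can be done
None
```

The tall grey counter now shows 7 and the job is handed in, at about 8.2 s of the 42 s allowed. The drum started on 5, so I gave the bar key two full presses with closed fingers, letting it up fully in between. Each press went down to the key's stop, with peak wrist forces of about 9 and 12 N.

- **Drum and key:** after the first press the scene camera showed 6. After the second, the wrist and scene pictures showed 7 centred at the marks, with the key up. I judged both from the pictures; I had no reading of the drum angle or key height.
- **Robot clear:** at hand-in the tool was about 0.13 m above the counter's top, with wrist force close to zero.
- **Low and blue counters:** the arm went nowhere near pressing either of them.
- **One oddity:** the first 5 sat slightly off the marks in the pictures, but the final 7 did not.

No check failed.

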